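# Open the label printer's spring cover

## Robot

A 6-joint arm with a two-finger parallel gripper is mounted at the origin on the work surface. World frame = base frame: x ahead of the robot, y to its left, z up, the work surface at z = 0. Lengths are in m, angles in rad, forces in N, time in s.
With the tool pointing down it reaches from about 0.35 to 0.975 m from the base axis. Payload 4.9 kg.
Tool frame: the origin (TCP) lies on the centre line of the jaws, within the pads' length; the fingertips stand manip.tcp_to_tips ahead of it and the grasp point (between the pads) is the TCP (manip.tcp_to_tips is the distance from the TCP to the fingertips, in m); y points along the fingers, z is the direction in which the jaws open and shut, and the axes are right-handed (so a half turn about y gives the same grasp; the last joint's range is limited). The gripper opens to 85 mm and grips with 20 to 120 N. Pads are 22 mm wide; open, the fingers measure 114 mm over their backs; the gripper's body (76 mm by 85 mm) begins 54 mm behind the grasp point. The pads swing forward as they close: fully open they stand 13 mm farther back than shut.
Start: joints at [1.13, 0.053, 1.613, -0, 1.476, -0.119], TCP at [0.198, 0.593, 0.25] pointing down, gripper open.
Joint ranges: [-3.01, 3.01], [-1.01, 2.22], [0.06, 2.58], [-1.02, 4.17], [0.09, 2.62], [-3.14, 3.14]. Speed limits (rad/s): [2.57, 2.57, 3.14, 3.14, 3.14, 3.14].

## Interface

Orientations are given as a unit quaternion [w, x, y, z].
In Python, from plant import manip gives the robot as it stands.
- The arm moves only by the tool apply_moves, never from a script. Its argument "moves" is a list of rows, each a list of 7 numbers: the gripper's target within -1 to 1 (shut at 1, half-way at 0, fully open at -1), then the shift along the tool's x, y, z in mm, then the turn, a rotation vector about the tool's x, y, z in degrees. A call has 1 to 20 rows; each row shifts and turns the commanded pose from where the row before left it, along the tool's axes as they then stand; what a row does not reach is not made up. A row lasts 1/10 s, in which the tool goes at most 50 mm and 8.59 degrees, less where a joint would pass 70% of its speed; a pose out of reach is approached as far as the arm can. A call with a gripper value outside its range is refused whole. The fingers move at their own pace and stop on an object; the grip force is fixed at half the most. Time passes only in rows, so rows that do not move let the fingers close. It gives the time, the measured TCP pose, the force and the opening at its end, in the units of the state.
- manip.state(): the state, without advancing time (a new reading comes with each control period).
- manip.grab_frame(name): name is "scene" or "top" or "wrist"; returns the picture (420x560x3 uint8, blue, green, red); there is no depth.
- manip.calibration(name): a dict with "mtx" (3x3 intrinsics, pixels), "T" (4x4, takes a point from camera to world coordinates); the wrist camera has in their place "T_tool_cam" (4x4, takes a point from camera to tool coordinates, whose origin is the TCP and whose axes are the tool frame's). Camera axes: x right, y down, z forward; pixel columns grow to the right and rows downward; lengths in m; the calibration is good to about 2 mm. A picture is of the moment at which its call begins: read the wrist's pose just before it. calibration takes no time and is no camera call.
- manip.job_done(): hands the job in, once; it reports no verdict.
The state is a dict: "time": time; "joint_pos": joint angles; "joint_vel": joint speeds; "joint_efforts": joint torques, N m; "tool_pos": TCP position; "tool_rot": TCP orientation; "contact_force": force on the tool from outside, world axes, zero at the start; "ft_torque": the same for the moment, N m; "gripper_width": opening from 0.0 (shut) to 1.0 (fully open).
Only numpy, scipy, OpenCV 4.12 (cv2) and the standard library are available. Lean on these libraries where they do the work, as an engineer would, in place of code of your own. Each camera call takes 0.05 s, during which the arm holds its last target. There are 200 camera calls.

## Task

The label printer on the workshop table has run out: open it up for a fresh roll. With the fingertips, gently press down its release tab until the cover springs up, then push the cover all the way back until it rests open against its stop, without letting it slam, and take the hand away. Nothing is to be lifted or carried: leave the round feed button alone, keep the printer standing where it is, and do not disturb the things around it.

Things in the scene. Friction and masses are not known exactly. Their poses are not given: they have to be found in the camera images.
- printer: Pale desktop label printer, 145 mm wide (its y), 200 deep (x -102 to +98), 116 high, 1.7 kg, loose on rubber feet. Origin: under its middle; x points to its back, z up. Control deck at the front (x -102 to -54), 78 high: release tab at its right end, feed button at its left. Behind it the cover, over a roll bay 80 deep, walls 101 high, an empty 28 mm core in it 56 up, at x +16.
- cover (a joint): The cover's hinge, rad: 0 shut and latched, grows as it opens up and back, stop at 1.85. Unlatched, a spring pin lifts it in about 0.4 s to about 0.48 and holds it there; from there only its weight (0.14 kg, about 0.7 N at the front edge) and slight damping resist. Let go below 1.5 it falls back to 0.48, from 1.5 to 1.65 it may stay there, beyond that it goes on to the stop and stays.
- cover_hinge (a point): A point on the cover's hinge line, at its middle: in the printer's frame x +80, y 0, z 112 mm. The hinge line runs along the printer's y.
- cover_edge (a point): Middle of the lower edge of the cover's front lip, moving with it; shut, it is 130.5 mm before and 10 below the hinge. The cover is a panel 4 mm thick, 144 wide, 138 long, its underside level with the hinge when shut, with a lip and skirts 10 deep, 3 thick, at front and sides. At the right (y -29 to -58), 8 mm behind the lip, a latch bar on brackets hangs 24 mm down.
- release_tab (a joint): The tab's rocking angle, rad: 0 at rest, grows as its front is pressed down, stop at 0.25; the latch lets go at about 0.17. Sprung: pressed at tab_pad it takes about 2 N at first and 5 N at the stop, rubbing of the finger included; it springs back when let go.
- tab_pad (a point): Where to press: middle of the top of the release tab, a ribbed paddle 42 mm wide (y) and 38 mm long (x), 88 mm above the table, 10 mm proud of the deck; its upstand, 11 mm high, stands 26 mm behind this point and the shut cover's front face 30 mm behind. Printer frame x -82, y -43. Here it goes down about 6 mm to let the latch go and 9 mm to its stop.
- feed_button (a joint): Travel of the feed button, m: 0 at rest, 0.004 fully pressed (about 4 N). Not to be pressed.
- feed_top (a point): Middle of the top of the round feed button, 16 mm across, 6 mm proud of the deck: printer frame x -80, y +48, z 84 mm.
- label_roll: Fresh roll of labels standing on end, 64 mm across, 62 mm high, hole 25 mm. Origin: centre of its underside. Bystander.
- glue_stick: Glue stick standing upright, 27 mm across, 92 mm high. Origin: centre of its underside. Bystander.
- mouse: Black computer mouse, 104 x 60 x 36 mm. Origin: centre of its underside. Bystander.
- notebook: Notebook lying flat, 205 x 145 x 20 mm. Origin: centre of its underside. Bystander.
Not all that is in view belongs to the job. Of the things shaped like the printer, the white one is meant.

How it is judged:
By the outcome, as a careful person would: the job done as asked, in the order asked, and still so for the second after the job is handed in, with the robot touching nothing.
It also fails if it takes over 42 s, if anything falls off the work surface, if the arm or the gripper's body presses on something with over 40 N, if the wrist force passes 120 N, or if a joint passes its speed limit or range.

## Working session

There is one attempt and no reset: what is moved stays moved. The work goes in short steps, Python scripts to look and compute and a tool call to move; the robot and the scene stay as the last step left them, time stands still between calls to the robot, and variables do not carry over. Pictures are saved under pics/ and viewed, about 8 in all and at most 12, crops included, and the job is handed in when it is done.

Besides the shell and the picture viewer there is one more tool, called as name(argument=value, ...) on one line, values as JSON. apply_moves: Moves the arm, as the interface text tells. Its arguments: {"type":"object","properties":{"moves":{"type":"array","items":{"type":"array","items":{"type":"number"}}}},"required":["moves"]}

```bash
mkdir -p pics; ls; python3 - <<'E'
from plant import manip
import cv2,numpy as np
print(manip.state(), manip.tcp_to_tips)
a=manip.grab_frame("scene");b=manip.grab_frame("top")
cv2.imwrite("pics/scene.png",a);cv2.imwrite("pics/top.png",b)
for n in("scene","top","wrist"):print(n,{k:np.round(v,4).tolist() for k,v in manip.calibration(n).items()})
E
```

```text
pics
{'time': 0.0, 'joint_pos': array([ 1.12999107e+00,  5.33397747e-02,  1.61430748e+00, -9.49102812e-06,
        1.47603759e+00, -1.18975318e-01]), 'joint_vel': array([-5.64776015e-04,  1.49746999e-03,  2.88734178e-04, -7.52583117e-04,
       -1.70766347e-03, -3.86329762e-05]), 'joint_efforts': array([-2.37558939e-03, -3.93682694e+01, -3.70167017e+01, -1.97383479e-04,
        7.19238102e-03, -8.60017870e-07]), 'tool_pos': array([0.19741893, 0.59236911, 0.24906554]), 'tool_rot': array([-0.69725957,  0.69868325, -0.11349441,  0.11309214]), 'contact_force': array([ 0.17177508,  0.12048634, -0.60812206]), 'ft_torque': array([ 0.01845961, -0.04089676, -0.02062151]), 'gripper_width': 0.9989958597608565} 0.019
scene {'mtx': [[486.8676, 0.0, 278.955], [0.0, 486.8676, 216.6654], [0.0, 0.0, 1.0]], 'T': [[-0.5451, 0.6302, -0.5529, 1.184], [0.8383, 0.4149, -0.3537, 0.3603], [0.0065, -0.6563, -0.7545, 0.8956], [0.0, 0.0, 0.0, 1.0]]}
top {'mtx': [[406.5948, 0.0, 275.333], [0.0, 406.5948, 204.9545], [0.0, 0.0, 1.0]], 'T': [[0.1601, -0.9657, 0.2043, 0.3699], [-0.9871, -0.1575, 0.0287, -0.0302], [0.0044, -0.2062, -0.9785, 1.2119], [0.0, 0.0, 0.0, 1.0]]}
wrist {'mtx': [[303.335, 0.0, 285.1941], [0.0, 303.335, 207.7643], [0.0, 0.0, 1.0]], 'T_tool_cam': [[0.0007, 0.9576, 0.2882, -0.0745], [-0.0004, -0.2882, 0.9576, -0.1242], [1.0, -0.0008, 0.0002, 0.0013], [0.0, 0.0, 0.0, 1.0]]}
```

View pics/scene.png

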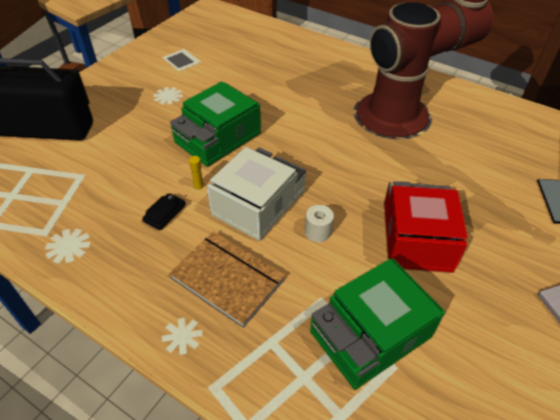

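View pics/top.png

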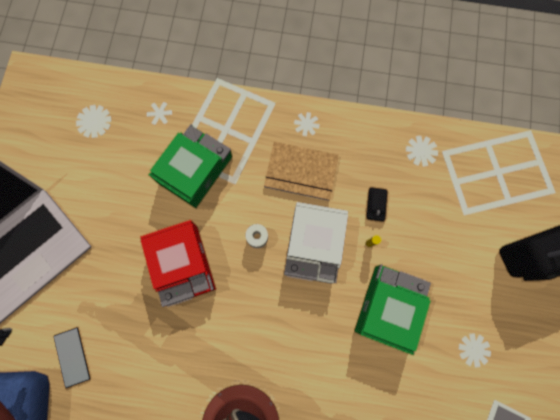

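The scene and top views show the white printer at about (317,243) in the top view. Its dark deck faces the robot, with the tab at about (325,272) on the image right. The glue stick (375,240) and mouse (377,204) are to its right, the roll (257,236) is to its left, and the notebook is behind it. Next I measure it.

```bash
cat >h.py <<'E'
from plant import manip
import cv2,numpy as np
def ray(cal,px,z,T=None):
    T=cal["T"] if T is None else T
    d=T[:3,:3]@np.linalg.solve(cal["mtx"],[px[0],px[1],1.]); o=T[:3,3]
    return o+d*(z-o[2])/d[2]
def proj(cal,P,T=None):
    T=cal["T"] if T is None else T
    c=np.linalg.inv(T)@np.append(P,1); u=cal["mtx"]@c[:3]; return u[:2]/u[2]
E
python3 - <<'E'
from h import *
im=cv2.imread("pics/top.png");cal=manip.calibration("top")
hsv=cv2.cvtColor(im,cv2.COLOR_BGR2HSV)
m=((hsv[...,1]<60)&(hsv[...,2]>150)).astype(np.uint8)*255
k=np.zeros_like(m);k[195:290,275:355]=255;m&=k
c=max(cv2.findContours(m,0,1)[0],key=cv2.contourArea)
print(cv2.contourArea(c));b=cv2.boxPoints(cv2.minAreaRect(c));ap=cv2.approxPolyDP(c,4,True)[:,0]
print(b,ap.tolist())
for p in ap:print(p,ray(cal,p,.116).round(4))
d=((hsv[...,2]<110)&(hsv[...,1]<90)).astype(np.uint8)*255&k
c=max(cv2.findContours(d,0,1)[0],key=cv2.contourArea)
ap=cv2.approxPolyDP(c,3,True)[:,0]
for p in ap:print('deck',p,ray(cal,p,.078).round(4))
cv2.imwrite("pics/c1.png",cv2.resize(im[190:300,260:400],None,fx=5,fy=5,interpolation=cv2.INTER_CUBIC))
E
```

```text
2787.5
[[286.45944 257.24323]
 [295.75674 201.45946]
 [349.27023 210.37839]
 [339.97293 266.16217]] [[297, 202], [288, 255], [339, 266], [347, 211]]
[297 202] [ 0.6165 -0.0557  0.116 ]
[288 255] [ 0.4686 -0.0536  0.116 ]
[339 266] [ 0.4615 -0.1926  0.116 ]
[347 211] [ 0.6136 -0.1951  0.116 ]
deck [286 260] [ 0.4575 -0.0511  0.078 ]
deck [286 275] [ 0.417  -0.0574  0.078 ]
deck [315 280] [ 0.4164 -0.1381  0.078 ]
deck [317 264] [ 0.4604 -0.1374  0.078 ]
```

View pics/c1.png

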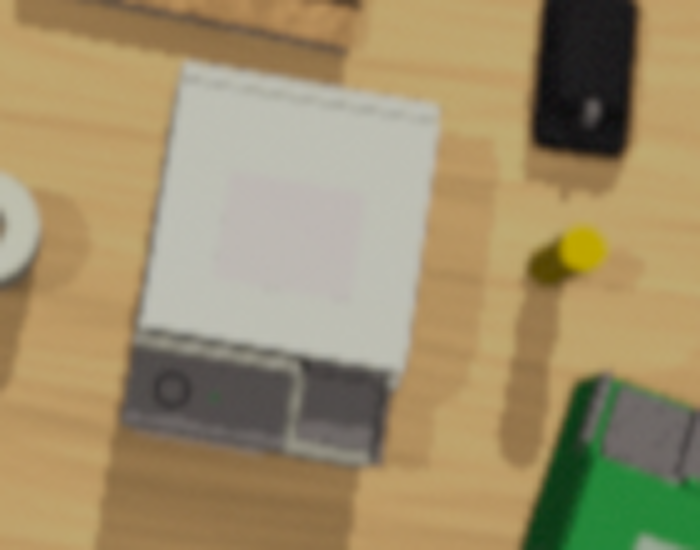

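The tab's pad is near (0.434, -0.166) and the yaw is about -1°. I'll work out the transit to a tilted pose above it, fingers leaning so the body stays robot-side of the rising cover.

```bash
cat >>h.py <<'E'
from scipy.spatial.transform import Rotation as R
def rot(q): return R.from_quat(q,scalar_first=True)
def goal(yaw,pitch):
    """tool y pitched 'pitch' deg below horizontal, ahead along yaw; tool z horizontal"""
    a,p=np.radians([yaw,pitch]); y=np.array([np.cos(a)*np.cos(p),np.sin(a)*np.cos(p),-np.sin(p)])
    x=np.array([np.cos(a)*np.sin(p),np.sin(a)*np.sin(p),np.cos(p)])
    return R.from_matrix(np.c_[x,y,np.cross(x,y)])
def delta(tip,Rg,n=1,s=None):
    """per-row tool move (first-row frame) from the state to fingertip position tip with orientation Rg"""
    s=s or manip.state(); R0=rot(s["tool_rot"])
    tcp=np.array(tip)-Rg.as_matrix()[:,1]*manip.tcp_to_tips
    return (R0.inv().apply(tcp-s["tool_pos"])*1e3).round(1),np.degrees((R0.inv()*Rg).as_rotvec()).round(1)
def tipnow(s=None):
    s=s or manip.state(); return s["tool_pos"]+rot(s["tool_rot"]).as_matrix()[:,1]*manip.tcp_to_tips
E
python3 - <<'E'
from h import *
s=manip.state();print(rot(s["tool_rot"]).as_matrix().round(3))
cal=manip.calibration("top");print(ray(cal,(328.4,271.6),.088).round(4))
print(delta((.42,-.16,.19),goal(-1,90)),delta((.42,-.16,.19),goal(-1,65)))
E
```

```text
[[ 0.949 -0.001  0.316]
 [-0.316 -0.002  0.949]
 [-0.    -1.    -0.002]]
[ 0.4442 -0.1701  0.088 ]
(array([ 449.1,   41.3, -643.4]), array([  0.1, -17.4,  -0. ])) (array([ 441.4,   43.1, -645.8]), array([  3.9, -17.1, -24.8]))
```

apply_moves(moves=[[1,0,0,0,0,-8.5,0],[1,0,0,0,0,-8.5,0],[1,12,0,-42,0,0,0],[1,12,0,-42,0,0,0],[1,12,0,-42,0,0,0],[1,12,0,-42,0,0,0],[1,12,0,-42,0,0,0],[1,12,0,-42,0,0,0],[1,12,0,-42,0,0,0],[1,12,0,-42,0,0,0],[1,12,0,-42,0,0,0],[1,12,0,-42,0,0,0],[1,12,0,-42,0,0,0],[1,12,0,-42,0,0,0],[1,12,0,-42,0,0,0],[1,12,0,-42,0,0,0],[1,12,0,-42,0,0,0],[1,10,0,-40,0,0,0],[1,0,0,-38,0,0,0],[1,0,0,0,0,0,0]])

```text
time: 2.1
tool_pos: [0.3692, -0.123, 0.2497]
tool_rot: [-0.707, 0.707, -0.012, 0.011]
contact_force: [-0.6, -0.5, 0.2]
gripper_width: 0.002
```

```bash
python3 - <<'E'
from h import *
s=manip.state();im=manip.grab_frame("wrist");cv2.imwrite("pics/w1.png",im)
np.savez("w1.npz",p=s["tool_pos"],q=s["tool_rot"])
print(s["time"],tipnow(s),s["joint_pos"].round(3),s["contact_force"])
print(rot(s["tool_rot"]).as_matrix().round(3))
E
```

```text
2.1 [ 0.3691792  -0.1229627   0.23072936] [-5.130e-01 -5.660e-01  2.124e+00 -1.000e-03  1.585e+00 -2.052e+00] [-0.64340152 -0.46334795  0.15143836]
[[ 0.999 -0.002  0.032]
 [-0.032 -0.     0.999]
 [-0.002 -1.    -0.   ]]
```

View pics/w1.png

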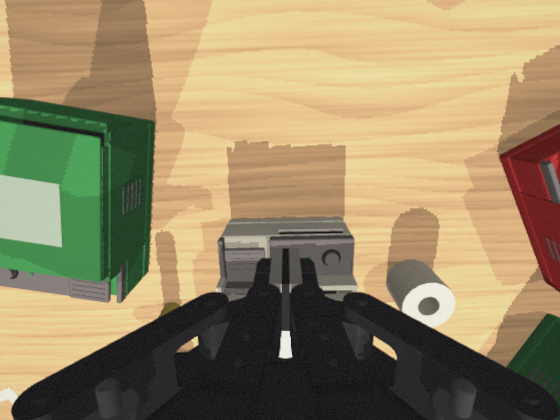

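The wrist view shows the white printer's deck: the tab on the left near (244,262), the feed button at (332,257). I'll zoom in to measure.

```bash
python3 - <<'E'
import cv2
im=cv2.imread("pics/w1.png");cv2.imwrite("pics/w1c.png",cv2.resize(im[205:305,205:365],None,fx=5,fy=5,interpolation=cv2.INTER_CUBIC))
E
```

```text
(no output)
```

View pics/w1c.png

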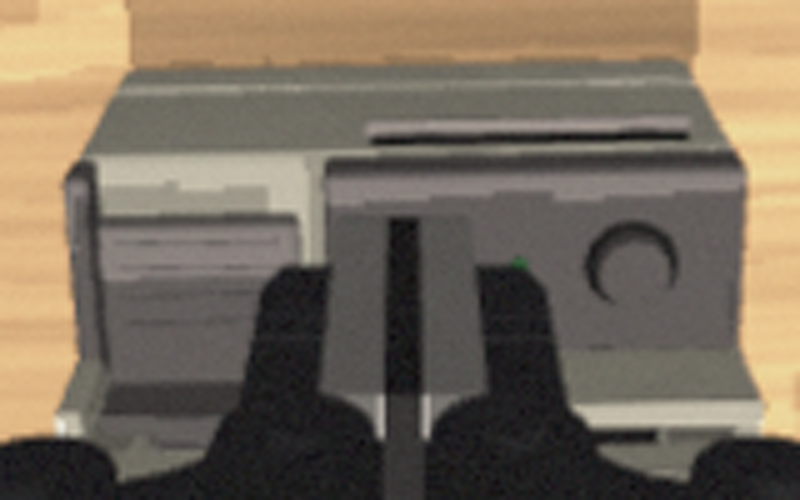

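```bash
python3 - <<'E'
from h import *
d=np.load("w1.npz");cal=manip.calibration("wrist")
T=np.eye(4);T[:3,:3]=rot(d["q"]).as_matrix();T[:3,3]=d["p"];T=T@cal["T_tool_cam"]
for n,c,z in(("tabFL",(104,222),.088),("tabFR",(298,225),.088),("button",(634,270),.084),("deckL",(72,165),.078),("deckR",(742,165),.078),("lipR",(757,405),.116),("lipL",(60,410),.116)):
    print(n,ray(cal,(205+c[0]/5,205+c[1]/5),z,T).round(4))
o=np.array([.517,-.124]);a=np.radians(-1)
# side edges of cover from scene view: front right/back corners
s=cv2.imread("pics/scene.png");cv2.imwrite("pics/sc.png",cv2.resize(s[140:240,190:320],None,fx=5,fy=5,interpolation=cv2.INTER_CUBIC))
E
```

```text
tabFL [ 0.4236 -0.1841  0.088 ]
tabFR [ 0.4256 -0.1444  0.088 ]
button [ 0.44   -0.0747  0.084 ]
deckL [ 0.4149 -0.192   0.078 ]
deckR [ 0.4195 -0.0514  0.078 ]
lipR [ 0.4534 -0.0556  0.116 ]
lipL [ 0.4501 -0.1897  0.116 ]
```

```bash
python3 - <<'E'
from h import *
print(delta((.446,-.164,.105),goal(-1.5,70)))
E
```

```text
(array([ 71.6, 126.7, -40.7]), array([ -0. ,  -0.2, -20.1]))
```

apply_moves(moves=[[1,12,21,-7,0,0,0],[1,12,21,-7,0,0,0],[1,12,21,-7,0,0,0],[1,12,21,-7,0,0,0],[1,12,21,-7,0,0,0],[1,12,21,-6,0,0,0],[1,0,0,0,0,0,-6.7],[1,0,0,0,0,0,-6.7],[1,0,0,0,0,0,-6.7],[1,0,0,0,0,0,0]])

```text
time: 3.15
tool_pos: [0.4385, -0.1602, 0.1218]
tool_rot: [-0.696, 0.697, 0.114, 0.131]
contact_force: [-0.0, 0.8, -0.4]
gripper_width: -0.002
```

```bash
python3 - <<'E'
from h import *
s=manip.state();print(s["time"],tipnow(s).round(4),s["contact_force"].round(2),s["joint_pos"].round(2))
print(delta((.446,-.164,.095),goal(-1.5,70)))
im=manip.grab_frame("wrist");cv2.imwrite("pics/w2.png",im[190:410,140:460])
E
```

```text
3.15 [ 0.445  -0.1603  0.104 ] [-0.02  0.77 -0.41] [-0.62 -0.45  2.29  0.23  1.02 -2.26]
(array([-2. ,  8.8, -3.6]), array([-0.2,  0. , -0.1]))
```

View pics/w2.png

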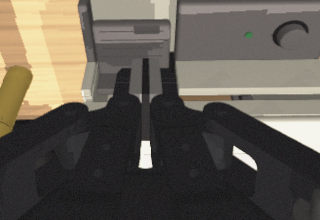

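Fingertips sit over the tab, about 4 mm to its left. I correct that and descend to contact.

apply_moves(moves=[[1,-1.4,3.8,-2,0,0,0],[1,-1.4,3.8,-2,0,0,0],[1,-0.7,1.9,0,0,0,0],[1,-0.35,0.95,0,0,0,0],[1,-0.35,0.95,0,0,0,0],[1,-0.35,0.95,0,0,0,0],[1,0,0,0,0,0,0]])

```text
time: 3.9
tool_pos: [0.4406, -0.1664, 0.111]
tool_rot: [-0.695, 0.698, 0.115, 0.132]
contact_force: [0.4, -0.2, -0.2]
gripper_width: 0.002
```

apply_moves(moves=[[1,-0.35,0.95,0,0,0,0],[1,-0.35,0.95,0,0,0,0],[1,-0.35,0.95,0,0,0,0],[1,-0.35,0.95,0,0,0,0],[1,0,0,0,0,0,0]])

```text
time: 4.4
tool_pos: [0.4406, -0.1665, 0.1072]
tool_rot: [-0.695, 0.698, 0.115, 0.132]
contact_force: [-3.3, 0.3, 2.9]
gripper_width: -0.002
```

The -3.3 N along x suggests the fingertip is touching the upstand, so I lift a little, shift 5 mm towards the front and press again.

apply_moves(moves=[[1,0.7,-1.9,0,0,0,0],[1,0.35,-0.95,0,0,0,0],[1,-2.35,-0.85,0,0,0,0],[1,-2.35,-0.85,0,0,0,0],[1,0,0,0,0,0,0],[1,-0.35,0.95,0,0,0,0],[1,-0.35,0.95,0,0,0,0],[1,-0.35,0.95,0,0,0,0],[1,0,0,0,0,0,0]])

```text
time: 5.3
tool_pos: [0.4356, -0.1664, 0.1071]
tool_rot: [-0.695, 0.698, 0.115, 0.132]
contact_force: [-3.0, 0.0, 2.4]
gripper_width: -0.004
```

apply_moves(moves=[[1,-0.8,0.75,0,0,0,0],[1,-0.8,0.75,0,0,0,0],[1,0,0,0,0,0,0]])

```text
time: 5.6
tool_pos: [0.4346, -0.1663, 0.105]
tool_rot: [-0.695, 0.698, 0.115, 0.132]
contact_force: [-1.6, -0.2, 2.4]
gripper_width: 0.001
```

```bash
python3 - <<'E'
from h import *
s=manip.state();print(s["time"],tipnow(s).round(4),s["contact_force"].round(2),s["ft_torque"].round(3))
im=manip.grab_frame("wrist");cv2.imwrite("pics/w3.png",cv2.resize(im[190:330,180:380],None,fx=3,fy=3))
E
```

```text
5.6 [ 0.4412 -0.1665  0.0872] [-1.6  -0.19  2.36] [-0.064  0.373 -0.035]
```

View pics/w3.png

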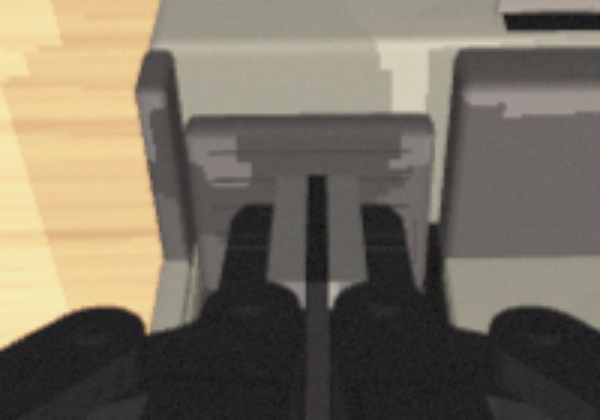

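The fingertips are centred on the tab (crop x about 315, tab 190 to 430) and the tab is going down. I press further.

apply_moves(moves=[[1,-0.75,0.8,0,0,0,0],[1,-0.75,0.8,0,0,0,0],[1,-0.75,0.8,0,0,0,0],[1,0,0,0,0,0,0],[1,0,0,0,0,0,0]])

```text
time: 6.15
tool_pos: [0.4334, -0.1663, 0.102]
tool_rot: [-0.695, 0.698, 0.115, 0.132]
contact_force: [-1.4, -1.5, 1.6]
gripper_width: -0.001
```

```bash
python3 - <<'E'
from h import *
s=manip.state();print(s["time"],tipnow(s).round(4),s["contact_force"].round(2),s["ft_torque"].round(3))
im=manip.grab_frame("scene")
old=cv2.imread("pics/scene.png")
d=cv2.absdiff(im,old).max(2)[140:240,190:320];print((d>50).sum())
im2=manip.grab_frame("top");d2=cv2.absdiff(im2,cv2.imread("pics/top.png")).max(2)[195:250,280:355];print((d2>50).sum())
cv2.imwrite("pics/s2.png",im)
E
```

```text
6.15 [ 0.4399 -0.1664  0.0841] [-1.41 -1.47  1.58] [-0.146  0.307 -0.096]
393
0
```

apply_moves(moves=[[1,-0.6,0.85,0,0,0,0],[1,-0.6,0.85,0,0,0,0],[1,0,0,0,0,0,0],[1,0,0,0,0,0,0],[1,0,0,0,0,0,0]])

```text
time: 6.75
tool_pos: [0.4328, -0.1663, 0.1002]
tool_rot: [-0.695, 0.698, 0.115, 0.132]
contact_force: [-2.8, -0.0, 2.5]
gripper_width: -0.001
```

```bash
python3 - <<'E'
from h import *
s=manip.state();print(s["time"],tipnow(s).round(4),s["contact_force"].round(2),s["ft_torque"].round(3))
im=manip.grab_frame("scene")
im2=manip.grab_frame("top");d2=cv2.absdiff(im2,cv2.imread("pics/top.png")).max(2)[195:250,280:355];print((d2>50).sum())
cv2.imwrite("pics/s3.png",np.vstack([cv2.resize(im[130:240,180:330],(600,440))[:, :],cv2.resize(im2[190:300,260:410],(600,440))])[:, :][::1] if 0 else np.hstack([cv2.resize(im[130:240,180:330],None,fx=2.6,fy=2.6),cv2.resize(im2[190:300,260:410],None,fx=2.6,fy=2.6)]))
E
```

```text
6.75 [ 0.4394 -0.1665  0.0823] [-2.8 -0.   2.5] [-0.065  0.389  0.011]
57
```

View pics/s3.png

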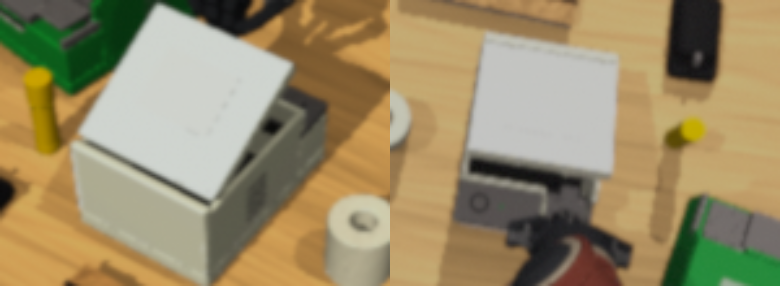

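The cover has sprung to its half-open rest. I plan the withdrawal, the insertion under the lip at mid-left (clear of the latch bar), and the arc.

```bash
cat >>h.py <<'E'
O=np.array([.520,-.123,0]);YAW=-1.5
def P(x,y,z): return O+R.from_euler("z",YAW,degrees=True).apply([x/1e3,y/1e3,z/1e3])
E
python3 - <<'E'
from h import *
s=dict(manip.state());s["tool_pos"]=s["tool_pos"]-.03*rot(s["tool_rot"]).as_matrix()[:,1]
print(delta(P(-79,25,180),goal(-1.5,50),s=s))
E
```

```text
(array([ 27.6, -60.4,  70.5]), array([ -0. ,   0.1, -19.9]))
```

apply_moves(moves=[[1,0,-4,0,0,0,0],[1,0,-10,0,0,0,0],[1,0,-16,0,0,0,0],[1,5.5,-12,14,0,0,0],[1,5.5,-12,14,0,0,0],[1,5.5,-12,14,0,0,0],[1,5.5,-12,14,0,0,0],[1,5.5,-12,14,0,0,0],[1,0,0,0,0,0,-6.6],[1,0,0,0,0,0,-6.6],[1,0,0,0,0,0,-6.6],[1,0,0,0,0,0,0]])

```text
time: 8.05
tool_pos: [0.4274, -0.0956, 0.1908]
tool_rot: [-0.662, 0.668, 0.232, 0.25]
contact_force: [-0.1, 0.5, -0.3]
gripper_width: -0.001
```

```bash
python3 - <<'E'
from h import *
s=manip.state();print(s["time"],tipnow(s).round(4),P(-79,25,180),s["contact_force"].round(2),s["joint_pos"].round(2))
print(delta(P(-79,25,180),goal(-1.5,50)),delta(P(-40.4,25,134),goal(-1.5,50)))
im=manip.grab_frame("wrist")
cv2.imwrite("pics/w4.png",im)
E
```

```text
8.05 [ 0.4395 -0.0959  0.1762] [ 0.4416815  -0.09594059  0.18      ] [-0.13  0.49 -0.26] [-0.61 -0.93  2.51  0.43  1.   -2.28]
(array([ 4. , -1.5,  0. ]), array([-0. , -0.1, -0.2])) (array([ 4.2, 58.5, -0. ]), array([-0. , -0.1, -0.2]))
```

View pics/w4.png

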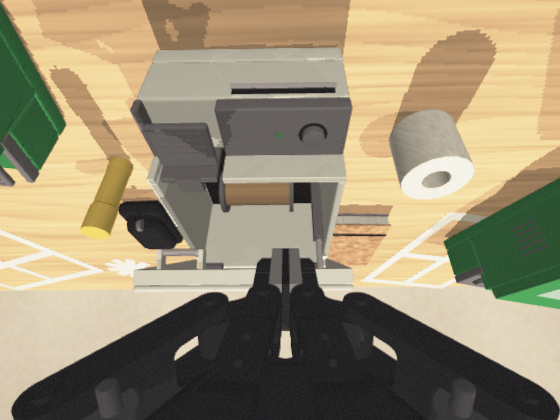

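The view into the open bay shows the lip's lower edge at row ~268 with columns 135-352, and the latch bar at left (160-205, 250), clear of the fingers at column 286. I compare it with the predicted edge.

```bash
python3 - <<'E'
from h import *
s=manip.state();cal=manip.calibration("wrist")
T=np.eye(4);T[:3,:3]=rot(s["tool_rot"]).as_matrix();T[:3,3]=s["tool_pos"];T=T@cal["T_tool_cam"]
def cov(th,x,z,y=0): return P(80+x*np.cos(th)+z*-0+z*np.sin(th),y,112-x*np.sin(th)+z*np.cos(th))
for th in(.44,.48,.52):
  for y in(-72,72): print(th,y,proj(cal,cov(th,-130.5,-10,y),T).round(1),cov(th,-130.5,-10,y).round(3))
print("button",proj(cal,P(-80,48,84),T),"tip",proj(cal,tipnow(),T))
E
```

```text
0.44 -72 [137.2 258.9] [ 0.476 -0.194  0.159]
0.44 72 [354.8 258.6] [ 0.48  -0.05   0.159]
0.48 -72 [136.5 266.9] [ 0.478 -0.194  0.163]
0.48 72 [355.1 266.6] [ 0.482 -0.05   0.163]
0.52 -72 [135.9 275.1] [ 0.48  -0.194  0.168]
0.52 72 [355.4 274.7] [ 0.484 -0.05   0.168]
button [316.80172347 136.69604401] tip [282.4743247  263.64934484]
```

The prediction agrees at 0.48 rad to within 2 px. I insert the fingers now.

apply_moves(moves=[[1,0,10,0,0,0,0],[1,0,10,0,0,0,0],[1,0,10,0,0,0,0],[1,0,10,0,0,0,0],[1,0,10,0,0,0,0],[1,0,8,0,0,0,0],[1,0,0,0,0,0,0]])

```text
time: 8.8
tool_pos: [0.4674, -0.0968, 0.1494]
tool_rot: [-0.663, 0.667, 0.232, 0.248]
contact_force: [-0.4, 0.8, -0.2]
gripper_width: 0.001
```

```bash
cat >>h.py <<'E'
def tipat(th,p=50,r=108):
    p=np.radians(p);d=127.5-r;f=th-p
    e=max(0,10-d*np.tan(f)) if f<1.2 else 0
    ux=80-r*np.cos(th)-e*np.sin(th);uz=112+r*np.sin(th)-e*np.cos(th)
    return P(ux-11*np.sin(p),25,uz-11*np.cos(p))
E
python3 - <<'E'
from h import *
s=manip.state();print(s["time"],tipnow(s).round(4),s["contact_force"].round(2),s["joint_pos"].round(2))
Rt=rot(s["tool_rot"]);prev=tipnow(s)
for th in list(np.arange(.48,1.51,.17))+[1.6,1.7,1.8,1.85,1.9]:
    t=tipat(th);print(round(th,2),t.round(3),(Rt.inv().apply(t-prev)*1e3).round(1));prev=t
E
```

```text
8.8 [ 0.4795 -0.0971  0.1348] [-0.38  0.78 -0.15] [-0.54 -0.69  2.47  0.46  0.8  -2.31]
0.48 [ 0.488 -0.097  0.139] [9.2 2.4 0.1]
0.65 [ 0.498 -0.097  0.159] [20.1 -9.4 -0. ]
0.82 [ 0.51  -0.098  0.176] [21.2 -5.2 -0. ]
0.99 [ 0.527 -0.098  0.191] [21.7 -1.  -0. ]
1.16 [ 0.545 -0.099  0.202] [21.6  3.3 -0. ]
1.33 [ 0.566 -0.099  0.21 ] [20.8  7.6 -0. ]
1.5 [ 0.585 -0.1    0.213] [16.1  9.6 -0. ]
1.6 [ 0.595 -0.1    0.213] [ 8.4  6.7 -0. ]
1.7 [ 0.606 -0.1    0.212] [ 7.7  7.5 -0. ]
1.8 [ 0.617 -0.101  0.21 ] [ 6.9  8.3 -0. ]
1.85 [ 0.622 -0.101  0.209] [ 3.2  4.4 -0. ]
1.9 [ 0.627 -0.101  0.207] [ 2.9  4.5 -0. ]
```

apply_moves(moves=[[1,3,0.8,0,0,0,0],[1,3,0.8,0,0,0,0],[1,3,0.8,0,0,0,0],[1,4,-1.9,0,0,0,0],[1,4,-1.9,0,0,0,0],[1,4,-1.9,0,0,0,0],[1,4,-1.9,0,0,0,0],[1,4,-1.9,0,0,0,0],[1,4.2,-1,0,0,0,0],[1,4.2,-1,0,0,0,0],[1,4.2,-1,0,0,0,0],[1,4.2,-1,0,0,0,0],[1,4.2,-1,0,0,0,0],[1,0,0,0,0,0,0]])

```text
time: 10.2
tool_pos: [0.4978, -0.0979, 0.1918]
tool_rot: [-0.661, 0.668, 0.233, 0.25]
contact_force: [0.1, 0.2, -0.1]
gripper_width: 0.003
```

```bash
python3 - <<'E'
from h import *
s=manip.state();print(s["time"],tipnow(s).round(4),s["contact_force"].round(2),s["joint_pos"].round(2))
im=manip.grab_frame("scene");im2=manip.grab_frame("top");w=manip.grab_frame("wrist")
f=lambda a:cv2.resize(a,(390,290))
cv2.imwrite("pics/s5.png",np.vstack([np.hstack([f(im[100:240,150:340]),f(im2[170:310,230:420])]),np.hstack([f(w),0*f(w)])]))
E
```

```text
10.2 [ 0.51   -0.0983  0.1772] [ 0.1   0.18 -0.08] [-0.49 -0.63  2.36  0.41  0.81 -2.23]
```

View pics/s5.png

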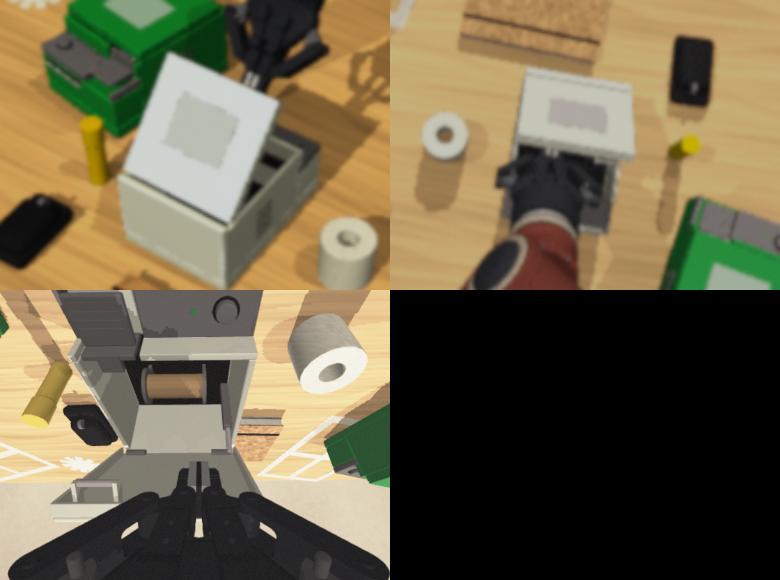

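The cover rides on the fingers at roughly 0.8 rad and the neighbours haven't moved. I continue the arc.

apply_moves(moves=[[1,4.3,-0.2,0,0,0,0],[1,4.3,-0.2,0,0,0,0],[1,4.3,-0.2,0,0,0,0],[1,4.3,-0.2,0,0,0,0],[1,4.3,-0.2,0,0,0,0],[1,4.3,0.7,0,0,0,0],[1,4.3,0.7,0,0,0,0],[1,4.3,0.7,0,0,0,0],[1,4.3,0.7,0,0,0,0],[1,4.3,0.7,0,0,0,0],[1,4.2,1.5,0,0,0,0],[1,4.2,1.5,0,0,0,0],[1,4.2,1.5,0,0,0,0],[1,4.2,1.5,0,0,0,0],[1,4.2,1.5,0,0,0,0],[1,0,0,0,0,0,0]])

```text
time: 11.95
tool_pos: [0.5533, -0.0993, 0.2247]
tool_rot: [-0.662, 0.668, 0.233, 0.25]
contact_force: [-0.2, 1.0, 0.3]
gripper_width: -0.003
```

```bash
python3 - <<'E'
from h import *
s=manip.state();print(s["time"],tipnow(s).round(4),s["contact_force"].round(2),s["joint_pos"].round(2))
Rt=rot(s["tool_rot"]);prev=tipnow(s)
for th in [1.4,1.5,1.6,1.7,1.8,1.85,1.9]:
    t=tipat(th);print(round(th,2),t.round(3),(Rt.inv().apply(t-prev)*1e3).round(1));prev=t
E
```

```text
11.95 [ 0.5655 -0.0996  0.2101] [-0.17  0.97  0.34] [-0.43 -0.48  2.21  0.36  0.79 -2.15]
1.4 [ 0.574 -0.099  0.211] [7.2 4.4 0.4]
1.5 [ 0.585 -0.1    0.213] [ 9.1  5.9 -0. ]
1.6 [ 0.595 -0.1    0.213] [ 8.4  6.8 -0. ]
1.7 [ 0.606 -0.1    0.212] [ 7.7  7.6 -0. ]
1.8 [ 0.617 -0.101  0.21 ] [ 6.9  8.3 -0. ]
1.85 [ 0.622 -0.101  0.209] [ 3.1  4.4 -0. ]
1.9 [ 0.627 -0.101  0.207] [ 2.9  4.5 -0. ]
```

apply_moves(moves=[[1,2.4,1.5,0,0,0,0],[1,2.4,1.5,0,0,0,0],[1,2.4,1.5,0,0,0,0],[1,2.3,1.5,0,0,0,0],[1,2.3,1.5,0,0,0,0],[1,2.3,1.5,0,0,0,0],[1,2.3,1.5,0,0,0,0],[1,1.4,1.1,0,0,0,0],[1,1.4,1.1,0,0,0,0],[1,1.4,1.1,0,0,0,0],[1,1.4,1.1,0,0,0,0],[1,1.4,1.1,0,0,0,0],[1,1.4,1.2,0,0,0,0],[1,1.3,1.3,0,0,0,0],[1,1.3,1.3,0,0,0,0],[1,1.3,1.3,0,0,0,0],[1,1.3,1.3,0,0,0,0],[1,1.3,1.3,0,0,0,0],[1,1.2,1.3,0,0,0,0],[1,1.2,1.3,0,0,0,0]])

```text
time: 13.95
tool_pos: [0.5956, -0.1003, 0.2257]
tool_rot: [-0.662, 0.668, 0.233, 0.25]
contact_force: [-0.1, 0.4, 0.4]
gripper_width: -0.0
```

apply_moves(moves=[[1,1.1,1.3,0,0,0,0],[1,1.1,1.3,0,0,0,0],[1,1.1,1.3,0,0,0,0],[1,1.1,1.3,0,0,0,0],[1,1.1,1.3,0,0,0,0],[1,0,0,0,0,0,0]])

```text
time: 14.55
tool_pos: [0.604, -0.1005, 0.2242]
tool_rot: [-0.662, 0.668, 0.233, 0.25]
contact_force: [1.1, -0.1, -1.1]
gripper_width: 0.0
```

apply_moves(moves=[[1,0.8,1,0,0,0,0],[1,0.8,1,0,0,0,0],[1,0.8,1,0,0,0,0],[1,0.8,1,0,0,0,0],[1,0.8,1,0,0,0,0],[1,0,0,0,0,0,0]])

```text
time: 15.15
tool_pos: [0.6102, -0.1006, 0.223]
tool_rot: [-0.662, 0.668, 0.233, 0.25]
contact_force: [-0.4, 0.6, -0.2]
gripper_width: 0.004
```

```bash
python3 - <<'E'
from h import *
s=manip.state();print(s["time"],tipnow(s).round(4),s["contact_force"].round(2),s["ft_torque"].round(3))
im=manip.grab_frame("scene");im2=manip.grab_frame("top")
f=lambda a:cv2.resize(a,(390,290))
cv2.imwrite("pics/s6.png",np.hstack([f(im[100:240,150:340]),f(im2[170:310,230:420])]))
E
```

```text
15.15 [ 0.6224 -0.101   0.2084] [-0.38  0.57 -0.22] [0.05  0.329 0.06 ]
```

View pics/s6.png

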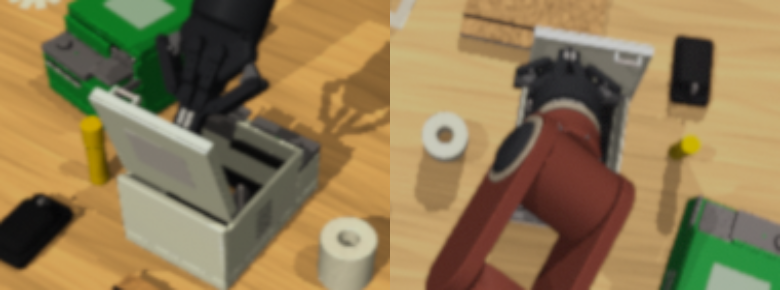

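The cover leans back past vertical. I nudge on gently until the stop is felt.

apply_moves(moves=[[1,0.8,0.7,0,0,0,0],[1,0.8,0.7,0,0,0,0],[1,0.8,0.7,0,0,0,0],[1,0,0,0,0,0,0]])

```text
time: 15.65
tool_pos: [0.613, -0.1007, 0.2227]
tool_rot: [-0.662, 0.668, 0.233, 0.249]
contact_force: [-5.3, -0.9, 2.3]
gripper_width: 0.0
```

Stop felt (5 N). Withdrawing.

apply_moves(moves=[[1,-1.5,-1.3,0,0,0,0],[1,-1.5,-1.3,0,0,0,0],[1,-3,-2.6,0,0,0,0],[1,-8,-6.5,0,0,0,0],[1,-12,-10,0,0,0,0],[1,-15,-13,0,0,0,0],[1,-15,-13,0,0,0,0],[1,-10,-20,0,0,0,0],[1,0,-25,0,0,0,0],[1,0,-25,0,0,0,0],[1,0,-25,0,0,0,0],[1,0,0,0,0,0,0],[1,0,0,0,0,0,0]])

```text
time: 16.95
tool_pos: [0.4711, -0.0973, 0.2902]
tool_rot: [-0.661, 0.668, 0.233, 0.25]
contact_force: [-0.7, 0.4, 0.5]
gripper_width: 0.001
```

```bash
python3 - <<'E'
from h import *
s=manip.state();print(s["time"],tipnow(s).round(4),s["contact_force"].round(2))
im=manip.grab_frame("scene");im2=manip.grab_frame("top");w=manip.grab_frame("wrist")
cal=manip.calibration("scene")
def cov(th,x,z,y=0): return P(80+x*np.cos(th)+z*np.sin(th),y,112-x*np.sin(th)+z*np.cos(th))
for th in(1.7,1.85):print(th,[((proj(cal,cov(th,-132,4,y))-[150,100])*[390/190,290/140]).round(1) for y in(-72,72)])
f=lambda a:cv2.resize(a,(390,290))
cv2.imwrite("pics/s7.png",np.vstack([np.hstack([f(im[100:240,150:340]),f(im2[170:310,230:420])]),np.hstack([f(w),f(im2)])]))
E
```

```text
16.95 [ 0.4833 -0.0976  0.2756] [-0.71  0.4   0.49]
1.7 [array([101.3,  81.9]), array([217., 139.])]
1.85 [array([89.1, 95.9]), array([205. , 154.2])]
```

View pics/s7.png

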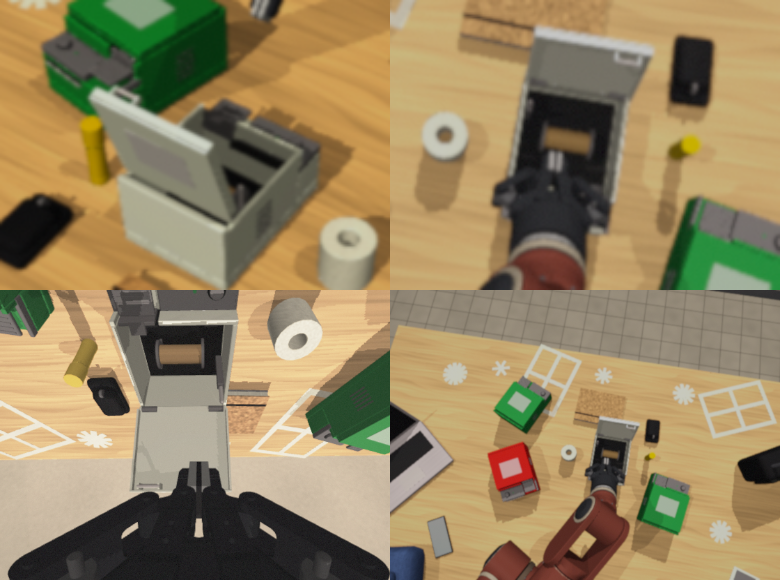

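The cover's top corners, at (91,93) and (206,152), match the 1.85 rad prediction. The hand is clear and the neighbours are unmoved.

```bash
python3 -c "
from plant import manip
print(manip.job_done(),manip.state()['time'])"
```

```text
the job is handed in; nothing more can be done
the job is handed in; nothing more can be done
```

The white printer is open: its cover rests against the stop, the hand is clear, and the job was handed in at about 17 s of the 42 s allowed.

- **Tab:** I pressed the release tab about 9 mm with the shut fingertips, reading up to 4.4 N, and the cover sprang up. On first contact I read -3 N sideways and took it for the tab's upstand. Moving 5 mm forward barely changed it, so it was more likely rubbing on the tab. It eased once I followed the tab forward, but was back to -2.8 N at full press.
- **Cover:** I lifted it from under the lip, left of the middle and clear of the latch bar. I carried it back along its arc, slowing to about 0.15 rad/s near the end, until I felt the stop at about 5 N.
- **Last checks:** In the final scene view the cover's top corners fall within about 1 camera pixel of the 1.85 rad prediction. The force on the tool is back to noise (under 1 N). By eye, the printer and the things around it have not moved. I never went near the feed button, though I took no separate reading of it.

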